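# Take the bearing play out of a parts carousel

## Task

The emptied parts carousel wobbles on its spindle. Press the rim of its platter down gently on your left and then on your right to feel the play, then turn the knurled centre nut clockwise until the play is just gone, snug but not cranked down. Check it by pressing the rim firmly but gently again on the left and then the right - it must no longer rock - and leave the things round about where they are.

Things in the scene. Friction and masses are not known exactly. Their poses are not given: they have to be found in the camera images.
- stand: Grey cast stand, fixed to the bench: a 130 x 130 x 12 mm foot plate and a column 36 mm across at its top. Origin: centre of the foot's underside, on the vertical spindle axis; z up, x away from the robot, y to the left (give or take a small yaw). The column's flat top, on which the platter's hub rests, is 56 mm above the origin.
- platter: Steel disc 140 mm across, 8 mm thick, 0.7 to 0.9 kg, with six flush rubber-lined pockets and a hub 36 mm across; its worn bore sits loosely on the stand's 14 mm spindle. Origin: centre of the hub's underside, on the axis; z up. Disc underside at 6 mm, top at 14 mm above it (70 mm above the bench when level), hub top at 20 mm. Pressing it with more than 20 N harms it.
- adjuster: The knurled round steel nut over the platter's centre, on the spindle's thread: 36 mm across, 34 mm high. Origin: fixed point on the spindle axis 56 mm above the bench (it does not move with the nut). The nut's flat underside starts an unknown 1.8 to 3.8 mm above the hub (nut top 112 to 114 mm above the bench); the bare spindle end reaches 122 mm.
- nut (a joint): Angle turned by the nut from its start (rad), positive clockwise from above, which tightens: it sinks 1.6 mm per rad (coarse thread) and stays where it is left. It runs with a drag of up to 0.08 N m; once it bears on the hub, each further 0.1 rad adds about 4 N of load and, read at rest, some 0.02 N m of torque.
- hub_top (a point): Centre of the hub's upper face, 20 mm above the platter's origin, where the nut's underside bears. Both hub faces have domed pads on a circle of 13 mm radius, over which the platter tips. Snug is 3 to 30 N between nut and hub; over 50 N spoils the bearing.
- left_rim (a point): Point fixed to the stand at the top of the platter's rim, left: 60 mm to the stand's +y from the axis, 70 mm above its origin. Press here: with play the platter tips under 1.5 to 3 N, sinks 3 to 8 mm (1.8 mm for each mm of gap under the nut, plus some give at 5 N: about 0.35 rad of nut for each mm sunk) and stops hard. Without play it gives 0.5 to 1.5 mm at 5 N.
- right_rim (a point): The same on the right: 60 mm to the stand's -y from the axis, 70 mm above the stand's origin.
- parts_tray: Bystander: a carton tray of small parts, 66 x 100 x 31 mm, left of the carousel. Origin: centre of its underside.
- dropper_bottle: Bystander: a white dropper bottle, 23 mm across and 56 mm high, behind the carousel. Origin: centre of its underside.
- loupe: Bystander: an eye loupe, 28 mm across and 30 mm high, in front of the carousel to the left. Origin: centre of its underside.
- tweezers_a: Bystander: steel tweezers, 118 mm long, lying flat in front of the carousel. Origin: centre of their underside.

How it is judged (in metres and radians):
On the way, in this order (a step that is already met when the one before it is completed fails the run):
1. the platter is pressed down on the left until its rim has sunk more than 1.5 mm there (z of left_rim in the frame of platter above 0.0155 m and contact force between the fingers and platter above 1 N), for 0.1 s.
2. the platter is pressed down on the right until its rim has sunk more than 1.5 mm there (z of right_rim in the frame of platter above 0.0155 m and contact force between the fingers and platter above 1 N), for 0.1 s.
3. the nut bears on the hub of the level platter with 3 to 30 N (contact force between adjuster and platter between 3 and 30 N and angle between platter's own z axis and vertical below 0.015 rad and contact force between the fingers and platter below 0.2 N), for 0.3 s.
4. pressed with more than 3 N on the left again, the platter no longer tips by as much as 0.025 rad (1.2 mm at the rim) (contact force between the fingers and platter above 3 N and y of the grasp point in the frame of stand above 0.035 m and angle between platter's own z axis and vertical below 0.025 rad), for 0.2 s.
5. pressed with more than 3 N on the right again, the platter no longer tips by as much as 0.025 rad (1.2 mm at the rim) (contact force between the fingers and platter above 3 N and y of the grasp point in the frame of stand below -0.035 m and angle between platter's own z axis and vertical below 0.025 rad), for 0.2 s.
At the end, for the whole second after the job is handed in: The platter lies level on its shoulder (within 0.015 rad) and at rest, with the nut bearing on its hub with 3 to 30 N, so that no play is left and the bearing is not cranked down (contact force between adjuster and platter between 3 and 30 N and angle between platter's own z axis and vertical below 0.015 rad and linear speed of platter below 0.01 m/s); the robot touches nothing.
It fails at once if the nut is cranked down on the hub with more than 50 N (contact force between adjuster and platter above 50 N).
It fails at once if the fingers press the platter with more than 20 N (contact force between the fingers and platter above 20 N).
It fails at once if a bystander is moved by more than 15 mm (distance of any of parts_tray, dropper_bottle, loupe, tweezers_a from where it was at the start of the episode above 0.015 m).
It also fails if it takes over 72 s, if anything falls off the work surface, if the arm or the gripper's body presses on something with over 40 N, if the wrist force passes 120 N, or if a joint passes its speed limit or range.

## Robot

A 6-joint arm with a two-finger parallel gripper is mounted at the origin on a cart in front of the work surface, level with it; the furniture and walls round the work are solid. World frame = base frame: x ahead of the robot, y to its left, z up, the work surface at z = 0. Lengths are in mm, angles in rad, forces in N, time in s.
With the tool pointing down it reaches from about 275 to 750 mm from the base axis. Payload 10.2 kg.
Tool frame: the origin (TCP) lies where the fingers leave the gripper's body, on its centre line; the fingertips stand 73 mm ahead of it and the grasp point (between the pads) lies 54 mm ahead of it; z points along the fingers, y is the line along which they close (so a half turn about z gives the same grasp; the last joint's range is limited). The gripper opens to 85 mm and grips with 20 to 120 N. Pads are 22 mm wide; open, the fingers measure 114 mm over their backs; the gripper's body (76 mm by 85 mm) begins 54 mm behind the grasp point. The pads swing forward as they close: fully open they stand 13 mm farther back than shut.
Start: joints at [-1.383, 0.313, 1.498, -0, 1.331, -0.223], TCP at [209.643, -481.333, 303.894] pointing down, gripper open.
Joint ranges: [-2.94, 2.94], [-0.97, 2.17], [0.19, 2.56], [-1.23, 4.37], [0.02, 3.11], [-2.88, 2.88]. Speed limits (rad/s): [2.39, 2.39, 3.01, 3.14, 3.14, 3.14].

## Interface

Orientations are given as a unit quaternion [w, x, y, z].
In Python, from rig import ctrl gives the robot as it stands.
- The arm moves only by the shell command python3 -m creep 'ROWS' [OPENING] [FORCE]. ROWS is JSON, a list that holds one entry, the list of rows, each a list of 6 numbers: the shift along the world's x, y, z in units of 25 mm (1.0 is 25 mm), then the turn, a rotation vector about the world's x, y, z in units of 5 degrees (1.0 is 5 degrees). In form: [[[x, y, z, ax, ay, az], ...]]. A call has 1 to 20 rows; each row is the pose to reach, as a shift and turn from the pose commanded when the call began; what a row does not reach only later rows make up. A row lasts 1/12 s, in which the tool goes at most 41.7 mm and 7.16 degrees, less where a joint would pass 70% of its speed; a pose out of reach is approached as far as the arm can. A call with a gripper value outside its range is refused whole. OPENING is the finger opening in mm, from 0 to 85.4, set as the call begins (- or left out, the last holds). The fingers move at their own pace and stop on an object; FORCE is the grip in N (left out, the last holds). Time passes only in rows, so rows that repeat a pose let the fingers close. It gives the time, the measured TCP pose, the force, the opening and the grip force at its end, in the units of the state.
- ctrl.sense(): the state, without advancing time (a new reading comes with each control period).
- ctrl.capture(name): name is "scene" or "top" or "wrist"; returns a dict with "image" (480x640x3 uint8, red, green, blue), "fx", "fy", "cx", "cy" (pixels), "R" (3x3) and "t" (3): a world point X has camera coordinates R X + t. Camera axes: x right, y down, z forward; pixel columns grow to the right and rows downward; lengths in mm; the calibration is good to about 2 mm. A picture is of the moment at which its call begins. There is no depth.
- ctrl.finish_job(): hands the job in; it is judged then, once.
The state is a dict: "time_s": time; "joints": joint angles; "dq": joint speeds; "tau": joint torques, N m; "eef_pos": TCP position; "ee_rot": TCP orientation; "force": force on the tool from outside, world axes, zero at the start; "wrist_torque": the same for the moment, N m; "grip_width": opening from 0.0 (shut) to 1.0 (fully open); "grip_force": force on a finger pad.
Only numpy, scipy, OpenCV 4.12 (cv2) and the standard library are available. Lean on these libraries where they do the work, as an engineer would, in place of code of your own. Each camera call takes 0.05 s, during which the arm holds its last target. There are 200 camera calls.

## Working session

There is one attempt and no reset: what is moved stays moved. The work goes in short steps, Python scripts to look and compute and a shell command to move; the robot and the scene stay as the last step left them, time stands still between calls to the robot, and variables do not carry over. Pictures are saved under pics/ and viewed, at most 10 in all, crops included, and the job is handed in when it is done.

```bash
mkdir -p pics; ls; python3 - <<'E'
from rig import ctrl
import cv2,numpy as np
s=ctrl.sense();print(s)
ims=[]
for n in("scene","top"):
    c=ctrl.capture(n);np.savez(n,**c);print(n,c["fx"],c["cx"],c["cy"],np.round(c["R"],3).tolist(),np.round(c["t"],1))
    cv2.imwrite(f"pics/{n}.png",c["image"][:,:,::-1])
E
```

```text
pics
{'time_s': 0.0, 'joints': array([-1.38340963e+00,  3.13483076e-01,  1.49846862e+00,  2.13758099e-05,
        1.33096402e+00, -2.23411029e-01]), 'dq': array([-7.54282887e-05,  3.29276999e-04, -2.46934845e-04, -2.40109993e-03,
        2.16424363e-04, -1.39413521e-03]), 'tau': array([-1.98967435e-03, -4.12268400e+01, -2.59752738e+01, -3.91835556e-04,
        4.11403234e-03,  5.23060396e-05]), 'eef_pos': array([ 209.60960631, -481.16121904,  303.30620621]), 'ee_rot': array([-6.61240057e-04,  9.78980016e-01,  2.03955119e-01,  2.22936495e-05]), 'force': array([ 0.61669729, -0.10984185,  0.29036825]), 'wrist_torque': array([0.02004105, 0.08696919, 0.04109793]), 'grip_force': 0.0, 'grip_width': 1.0002629793272264}
scene 612.8577906107761 318.8099722344863 242.24147517372825 [[0.868, -0.496, -0.014], [-0.347, -0.586, -0.732], [0.355, 0.641, -0.681]] [-409.   328.   626.7]
top 607.7499441816057 316.20781103319075 232.66762996243364 [[0.02, -1.0, 0.016], [-0.993, -0.022, -0.115], [0.115, -0.013, -0.993]] [119.3 579.3 929.4]
```

View pics/scene.png

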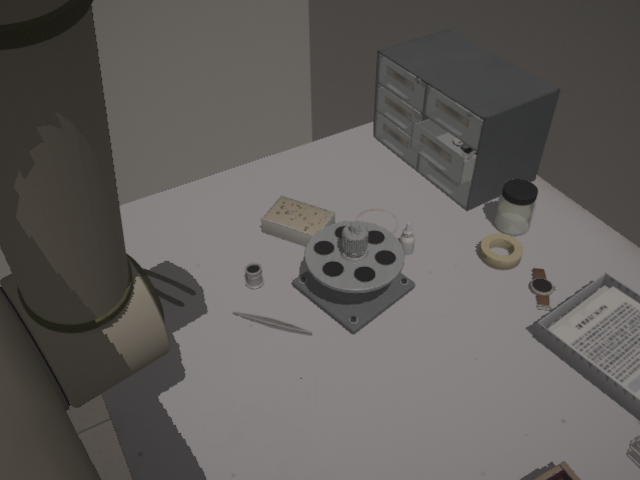

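View pics/top.png

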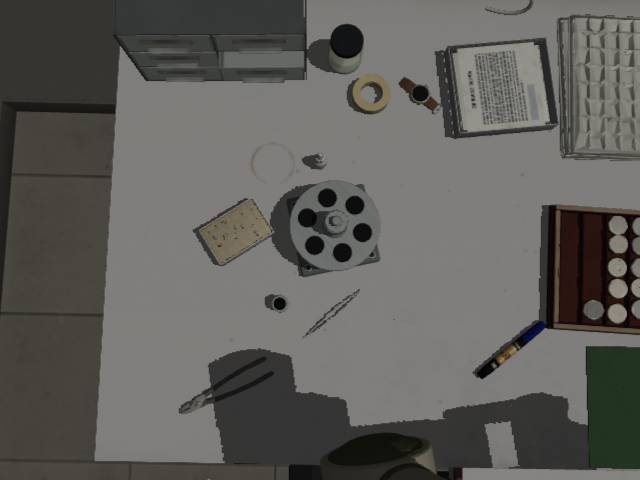

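The scene view shows the carousel (platter centre about (354,255), nut (355,238)). The top view has the platter centre at (335,225), the six dark pockets around it, the tray at (235,232), the bottle at (320,160), the loupe at (279,303) and the tweezers at (332,313).

```bash
cat > h.py <<'E'
import numpy as np,cv2
def ray(c,px,z):
    d=c["R"].T@np.array([(px[0]-c["cx"])/c["fx"],(px[1]-c["cy"])/c["fy"],1]);o=-c["R"].T@c["t"]
    return o+d*(z-o[2])/d[2]
def proj(c,X):
    q=c["R"]@np.array(X,float)+c["t"];return np.array([c["fx"]*q[0]/q[2]+c["cx"],c["fy"]*q[1]/q[2]+c["cy"]])
E
python3 - <<'E'
from h import *
for n,box in(("top",(285,175,385,275)),("scene",(300,220,410,290))):
    c=dict(np.load(n+".npz"));im=c["image"];g=im.max(2)
    m=np.zeros_like(g);x0,y0,x1,y1=box;m[y0:y1,x0:x1]=(g[y0:y1,x0:x1]<40)*255
    k,l,st,ce=cv2.connectedComponentsWithStats(m)
    P=[]
    for i in range(1,k):
        if st[i,4]>60:
            p=ray(c,ce[i],70);P.append(p);print(n,st[i],ce[i].round(1),p.round(1))
    P=np.array(P)
    if len(P)>=5:
        A=np.c_[2*P[:,:2],np.ones(len(P))];s=np.linalg.lstsq(A,(P[:,:2]**2).sum(1),rcond=None)[0];print("circle",s[:2],np.sqrt(s[2]+s[0]**2+s[1]**2))
c=dict(np.load("top.npz"))
for nm,px,z in(("nuttop?",(337,221),113),("bottle",(320,160),40),("loupe",(279,303),30),("tray1",(195,230),31),("tray2",(250,199),31),("tray3",(273,232),31),("tw1",(305,337),4),("tw2",(360,290),4),("footNE",(363,184),12),("footSE",(380,262),12),("footSW",(300,275),12),("footNW",(290,198),12)):
    print(nm,ray(c,px,z).round(1))
cv2.imwrite("pics/crop.png",cv2.resize(c["image"][165:285,260:410,::-1],None,fx=5,fy=5,interpolation=cv2.INTER_CUBIC))
E
```

```text
top [318 189  19  18 261] [326.8 197.5] [626.8 116.8  70. ]
top [287 197  12  19 101] [290.7 203.4] [616.4 171.8  70. ]
top [346 196  18  18 257] [354.4 204.7] [616.6  74.4  70. ]
top [298 209  19  18 274] [307.1 217.6] [595.1 146.2  70. ]
top [353 223  18  19 259] [361.9 232.1] [574.6  62.4  70. ]
top [306 236  18  19 264] [314.3 244.9] [553.6 134.5  70. ]
top [333 244  18  18 262] [341.9 252.3] [543.2  92.5  70. ]
top [297 252  22  22 129] [304.2 263.2] [525.4 149.2  70. ]
circle [581.38355631 118.80809592] 50.86298722851633
scene [376 251  19  13 120] [384.2 257.4] [616.8  71.6  70. ]
scene [323 262  20  14 196] [333.1 268.3] [545.4  89.3  70. ]
scene [355 267  20  14 215] [364.3 273.5] [576.5  59.5  70. ]
nuttop? [585.1 102.7 113. ]
bottle [692.3 127.9  40. ]
loupe [465.  187.4  30. ]
tray1 [576.9 323.1  31. ]
tray2 [628.5 237.9  31. ]
tray3 [576.4 199.8  31. ]
tw1 [411.8 145.6   4. ]
tw2 [488.4  58.5   4. ]
footNE [660.7  56.4  12. ]
footSE [533.7  27.5  12. ]
footSW [510.2 155.8  12. ]
footNW [634.8 174.9  12. ]
```

View pics/crop.png

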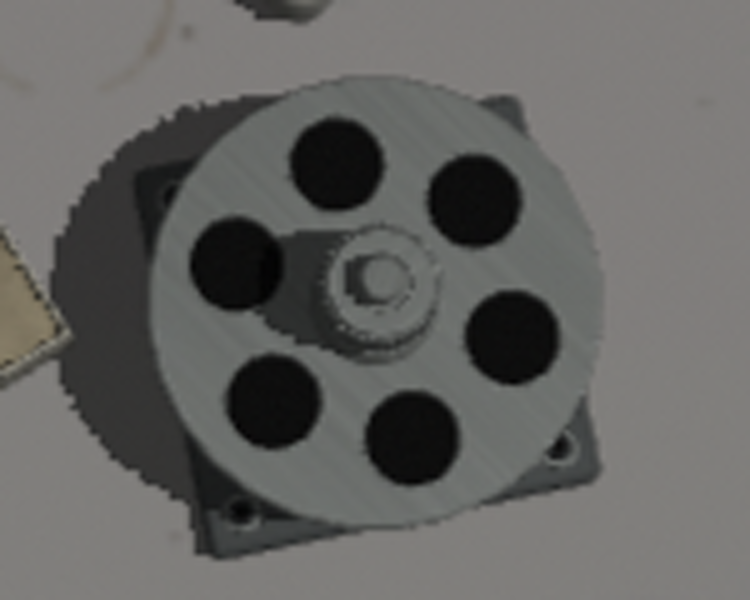

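The crop shows the disc edges cleanly, with nut and spindle at about (380,285) and the foot corners at (210,555) and (600,475). That puts the axis near (585.7, 103), averaged over both cameras, with a stand yaw of about +11.5°. The left rim is then (573.7,161.8) and the right rim (597.7,44.2).

Next I move above the left rim with the fingers shut, tool x radial.

```bash
python3 -m creep '[[[14.56,25.7,-2,0,0,15.6],[14.56,25.7,-2,0,0,15.6],[14.56,25.7,-2,0,0,15.6],[14.56,25.7,-2,0,0,15.6],[14.56,25.7,-2,0,0,15.6],[14.56,25.7,-2,0,0,15.6],[14.56,25.7,-2,0,0,15.6],[14.56,25.7,-2,0,0,15.6],[14.56,25.7,-2,0,0,15.6],[14.56,25.7,-2,0,0,15.6],[14.56,25.7,-2,0,0,15.6],[14.56,25.7,-2,0,0,15.6],[14.56,25.7,-2,0,0,15.6],[14.56,25.7,-2,0,0,15.6],[14.56,25.7,-2,0,0,15.6],[14.56,25.7,-2,0,0,15.6],[14.56,25.7,-2,0,0,15.6],[14.56,25.7,-2,0,0,15.6],[14.56,25.7,-2,0,0,15.6],[14.56,25.7,-2,0,0,15.6]]]' 0 30; python3 -c "
from rig import ctrl
print(ctrl.sense())"
```

```text
time_s: 1.77
eef_pos: [573.6, 162.3, 252.8]
ee_rot: [-0.001, 0.632, 0.775, -0.001]
force: [-0.3, -0.2, 0.4]
grip_width: -0.005
grip_force: 0.0
{'time_s': 1.7667, 'joints': array([ 7.94007075e-02,  5.10080209e-01,  1.34466869e+00, -1.48940449e-04,
        1.28848424e+00, -1.24196624e-01]), 'dq': array([-0.04385678, -0.0365004 ,  0.03427907, -0.0063597 , -0.00103982,
       -0.0091477 ]), 'tau': array([ 2.07896411e+00, -4.86498427e+01, -2.64781290e+01,  1.38775958e-01,
       -1.33937548e-02,  1.36759775e-01]), 'eef_pos': array([573.58391496, 162.28027247, 252.83188866]), 'ee_rot': array([-5.43427412e-04,  6.31571472e-01,  7.75317224e-01, -6.18546215e-04]), 'force': array([-0.2507828 , -0.24949907,  0.37091937]), 'wrist_torque': array([-0.04920166, -0.0181597 ,  0.03967935]), 'grip_force': 0.0, 'grip_width': -0.005302085604500426}
```

```bash
python3 -m creep '[[[0,0,-1.2,0,0,0],[0,0,-2.4,0,0,0],[0,0,-3.4,0,0,0],[0,0,-4,0,0,0],[0,0,-4.2,0,0,0],[0,0,-4.28,0,0,0],[0,0,-4.28,0,0,0],[0,0,-4.28,0,0,0],[0,0,-4.28,0,0,0]]]'; python3 - <<'E'
from rig import ctrl
import cv2
for n in("wrist","scene"):
    c=ctrl.capture(n);im=c["image"][:,:,::-1]
    cv2.imwrite(f"pics/{n}1.png",im if n=="wrist" else cv2.resize(im[170:350,230:450],None,fx=3,fy=3))
E
```

```text
time_s: 2.52
eef_pos: [574.1, 161.0, 148.2]
ee_rot: [0.001, 0.633, 0.775, 0.001]
force: [0.0, -0.1, -0.7]
grip_width: 0.004
grip_force: 0.0
```

View pics/scene1.png

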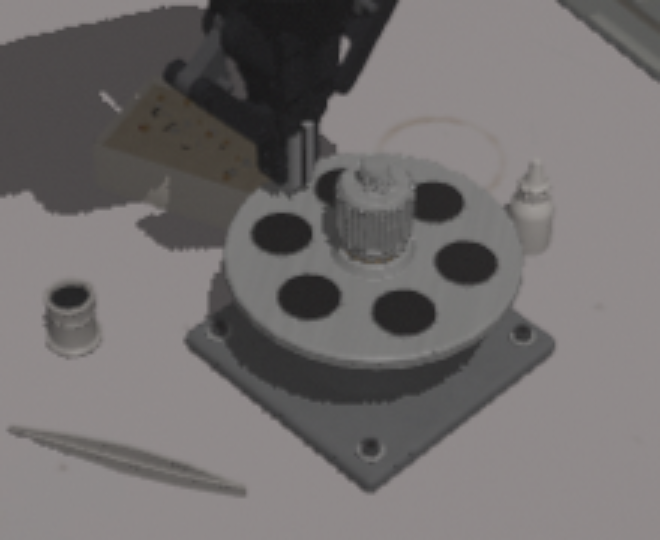

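View pics/wrist1.png

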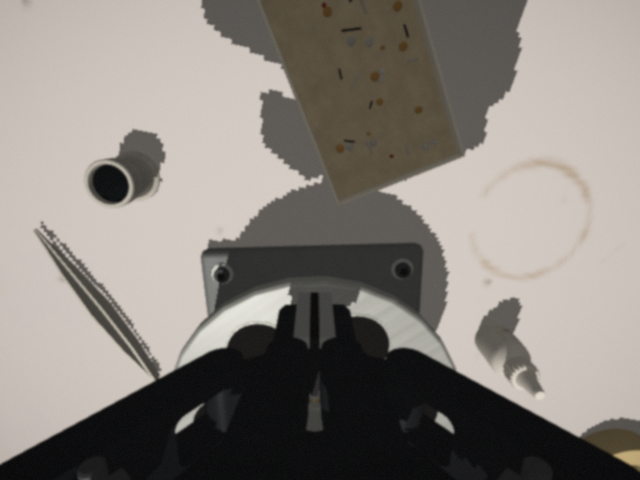

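The scene crop shows the shut tips just above the left rim at about (295,185). The wrist view shows them at (318,290) on the disc's left edge, midway across the foot. Next is the gentle press.

```bash
python3 -m creep '[[[0,0,-0.04,0,0,0],[0,0,-0.08,0,0,0],[0,0,-0.12,0,0,0],[0,0,-0.16,0,0,0],[0,0,-0.18,0,0,0],[0,0,-0.2,0,0,0],[0,0,-0.2,0,0,0],[0,0,-0.2,0,0,0]]]'; python3 -m creep '[[[0,0,-0.02,0,0,0],[0,0,-0.04,0,0,0],[0,0,-0.06,0,0,0],[0,0,-0.08,0,0,0],[0,0,-0.08,0,0,0]]]';
```

```text
time_s: 3.28
eef_pos: [573.7, 161.2, 142.0]
ee_rot: [0.0, 0.632, 0.775, 0.0]
force: [0.5, 2.0, 1.7]
grip_width: -0.002
grip_force: 0.6
time_s: 3.7
eef_pos: [573.6, 161.3, 139.9]
ee_rot: [-0.0, 0.632, 0.775, 0.0]
force: [-0.5, 0.7, 3.2]
grip_width: -0.004
grip_force: 1.3
```

```bash
for i in 1 2 3; do python3 -m creep '[[[0,0,-0.02,0,0,0],[0,0,-0.04,0,0,0],[0,0,-0.04,0,0,0]]]' | grep -E "pos|force:"; done
```

```text
eef_pos: [573.6, 161.2, 138.8]
force: [-0.7, 2.0, 1.8]
grip_force: 1.4
eef_pos: [573.6, 161.2, 137.8]
force: [0.0, 2.7, 1.8]
grip_force: 1.6
eef_pos: [573.7, 161.3, 137.0]
force: [-0.8, 3.4, 4.8]
grip_force: 2.6
```

```bash
for i in 1 2; do python3 -m creep '[[[0,0,-0.01,0,0,0],[0,0,-0.02,0,0,0],[0,0,-0.02,0,0,0]]]' | grep -E "pos|force:"; done
```

```text
eef_pos: [573.8, 161.4, 136.7]
force: [-1.2, 3.6, 6.2]
grip_force: 3.1
eef_pos: [573.8, 161.4, 136.4]
force: [-1.0, 4.1, 7.2]
grip_force: 3.7
```

```bash
python3 -m creep '[[[0,0,0.6,0,0,0],[0,0,1.8,0,0,0],[0,0,2.8,0,0,0],[0,0,2.8,0,0,0],[0.3,-1.4,2.8,0,0,0],[0.6,-2.8,2.8,0,0,0],[0.96,-4.2,2.8,0,0,0],[0.96,-4.7,2.8,0,0,0],[0.96,-4.7,2.8,0,0,0],[0.96,-4.7,1.6,0,0,0],[0.96,-4.7,0.8,0,0,0],[0.96,-4.7,0.48,0,0,0],[0.96,-4.7,0.4,0,0,0],[0.96,-4.7,0.36,0,0,0],[0.96,-4.7,0.36,0,0,0],[0.96,-4.7,0.36,0,0,0]]]'; python3 -m creep '[[[0,0,-0.02,0,0,0],[0,0,-0.04,0,0,0],[0,0,-0.06,0,0,0],[0,0,-0.08,0,0,0],[0,0,-0.08,0,0,0]]]' | grep -E "pos|force:"; for i in 1 2 3; do python3 -m creep '[[[0,0,-0.02,0,0,0],[0,0,-0.04,0,0,0],[0,0,-0.04,0,0,0]]]' | grep -E "pos|force:"; done
```

```text
time_s: 6.28
eef_pos: [598.1, 43.9, 146.1]
ee_rot: [0.001, 0.632, 0.775, 0.0]
force: [-0.0, -0.1, 0.5]
grip_width: -0.002
grip_force: 0.0
eef_pos: [597.6, 43.6, 142.9]
force: [-0.3, -0.1, 0.7]
grip_force: 0.0
eef_pos: [597.7, 43.6, 141.9]
force: [0.1, -0.6, 0.9]
grip_force: 0.6
eef_pos: [597.8, 43.5, 141.0]
force: [0.5, -1.0, 2.5]
grip_force: 1.1
eef_pos: [597.7, 43.6, 139.9]
force: [1.2, -2.0, 2.2]
grip_force: 1.2
```

```bash
for i in 1 2; do python3 -m creep '[[[0,0,-0.02,0,0,0],[0,0,-0.04,0,0,0],[0,0,-0.04,0,0,0]]]' | grep -E "pos|force:"; done;  for i in 1 2 3; do python3 -m creep '[[[0,0,-0.01,0,0,0],[0,0,-0.02,0,0,0],[0,0,-0.02,0,0,0]]]' | grep -E "pos|force:"; done
```

```text
eef_pos: [597.7, 43.6, 138.9]
force: [0.8, -1.5, 3.2]
grip_force: 1.3
eef_pos: [597.6, 43.6, 137.8]
force: [0.5, -1.7, 2.3]
grip_force: 1.3
eef_pos: [597.7, 43.6, 137.4]
force: [-0.1, -2.3, 3.0]
grip_force: 1.6
eef_pos: [597.7, 43.6, 137.0]
force: [0.7, -3.6, 3.7]
grip_force: 2.0
eef_pos: [597.8, 43.6, 136.6]
force: [0.4, -3.9, 4.7]
grip_force: 2.6
```

```bash
python3 -m creep '[[[0,0,0.6,0,0,0],[0,0,1.8,0,0,0],[0,0,3,0,0,0],[0,0,3,0,0,0],[-0.48,2.35,3,0,0,17.4],[-0.48,2.35,3,0,0,17.4],[-0.48,2.35,3,0,0,17.4],[-0.48,2.35,3,0,0,17.4],[-0.48,2.35,3,0,0,17.4],[-0.48,2.35,3,0,0,17.4],[-0.48,2.35,3,0,0,17.4],[-0.48,2.35,3,0,0,17.4],[-0.48,2.35,3,0,0,17.4],[-0.48,2.35,3,0,0,17.4],[-0.48,2.35,3,0,0,17.4],[-0.48,2.35,3,0,0,17.4],[-0.48,2.35,3,0,0,17.4],[-0.48,2.35,3,0,0,17.4],[-0.48,2.35,3,0,0,17.4],[-0.48,2.35,3,0,0,17.4]]]' 60 20; python3 - <<'E'
from rig import ctrl
import cv2
from h import *
print(ctrl.sense()["joints"])
c=ctrl.capture("wrist");np.savez("w2",**c);cv2.imwrite("pics/w2.png",c["image"][:,:,::-1])
print(proj(c,(585.7,103,113)),proj(c,(585.7,103,70)),ctrl.sense()["eef_pos"])
E
```

```text
time_s: 10.37
eef_pos: [585.5, 102.5, 211.1]
ee_rot: [-0.0, -0.073, 0.997, 0.0]
force: [-0.4, 1.0, 0.3]
grip_width: 0.704
grip_force: 0.0
[-2.36287097e-02  5.45772091e-01  1.40211901e+00  2.19831431e-04
  1.19426606e+00 -1.74100081e+00]
[315.98520876 288.76553312] [315.58946273 258.55579819] [585.56534798 102.49512112 211.21392175]
```

View pics/w2.png

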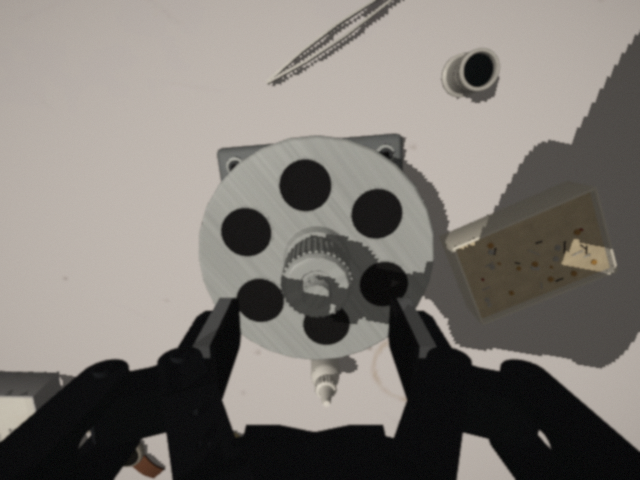

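The wrist view shows the nut at about (316,288) where predicted and midway between the open fingers. The pocket mean, (316.3,256.3), agrees within 1.5 mm. Now descend and grip.

```bash
python3 -m creep '[[[-0.03,0,-0.8,0,0,0],[-0.03,0,-1.6,0,0,0],[-0.03,0,-2.1,0,0,0],[-0.03,0,-2.34,0,0,0],[-0.03,0,-2.34,0,0,0],[-0.03,0,-2.34,0,0,0]]]';python3 -m creep '[[[0,0,0,0,0,0],[0,0,0,0,0,0],[0,0,0,0,0,0],[0,0,0,0,0,0],[0,0,0,0,0,0],[0,0,0,0,0,0],[0,0,0,0,0,0],[0,0,0,0,0,0]]]' 25 20; python3 -c "
from rig import ctrl
s=ctrl.sense();print(s['wrist_torque'],s['force'],s['joints'])"
```

```text
time_s: 10.92
eef_pos: [585.1, 102.4, 153.4]
ee_rot: [0.0, -0.074, 0.997, -0.0]
force: [-0.1, -0.6, -0.1]
grip_width: 0.701
grip_force: 0.0
time_s: 11.58
eef_pos: [585.2, 103.3, 154.3]
ee_rot: [0.001, -0.074, 0.997, 0.001]
force: [-0.8, 4.8, 6.0]
grip_width: 0.411
grip_force: 20.0
[ 0.91350711  0.25271115 -0.04838509] [-0.77974043  4.80140335  6.00455989] [-0.02269514  0.61040975  1.45778529  0.0018022   1.07145711 -1.7434056 ]
```

```bash
python3 -m creep '[[[0,0.04,0.05,0,0,0],[0,0.04,0.05,0,0,0],[0,0.04,0.05,0,0,0]]]'  | grep -E "pos|force:|time";python3 -m creep '[[[0,0,-0.004,0,0,-0.8],[0,0,-0.008,0,0,-1.6],[0,0,-0.013,0,0,-2.4],[0,0,-0.017,0,0,-3.2],[0,0,-0.022,0,0,-4],[0,0,-0.027,0,0,-4.8],[0,0,-0.031,0,0,-5.6],[0,0,-0.033,0,0,-6],[0,0,-0.033,0,0,-6],[0,0,-0.033,0,0,-6]]]' - 40; python3 -c "
from rig import ctrl
s=ctrl.sense();print(s['wrist_torque'],s['force'],s['joints'],s['tau'][5])"
```

```text
time_s: 11.83
eef_pos: [585.1, 103.5, 154.5]
force: [2.2, 1.6, -0.5]
grip_force: 21.7
time_s: 12.67
eef_pos: [585.1, 103.8, 153.7]
ee_rot: [0.0, 0.186, 0.983, 0.001]
force: [1.3, 5.2, 0.7]
grip_width: 0.407
grip_force: 40.9
[ 0.83188881 -0.29254986 -0.07808546] [1.25779284 5.23069835 0.72571325] [-2.16580178e-02  6.11674018e-01  1.45747634e+00  1.03104052e-03
  1.07146899e+00 -1.21940916e+00] 0.047911733854562044
```

```bash
python3 -m creep '[[[0,0.02,-0.004,0,0,-0.8],[0,0.04,-0.008,0,0,-1.6],[0,0.04,-0.013,0,0,-2.4],[0,0.04,-0.017,0,0,-3.2],[0,0.04,-0.022,0,0,-4],[0,0.04,-0.027,0,0,-4.8],[0,0.04,-0.031,0,0,-5.6],[0,0.04,-0.033,0,0,-6],[0,0.04,-0.033,0,0,-6],[0,0.04,-0.033,0,0,-6]]]' ; python3 -c "
from rig import ctrl
s=ctrl.sense();print(s['wrist_torque'],s['force'],s['joints'][5],s['tau'][5])";python3 -m creep '[[[0,0,0,0,0,0]]]' | grep -E "force:";  python3 -c "
from rig import ctrl
s=ctrl.sense();print(s['wrist_torque'],s['force'],s['joints'][5],s['tau'][5])"
```

```text
time_s: 13.5
eef_pos: [585.3, 104.3, 152.8]
ee_rot: [0.001, 0.433, 0.901, 0.0]
force: [2.4, 1.9, 0.8]
grip_width: 0.407
grip_force: 40.9
[ 0.29555903 -0.54658532 -0.03707708] [2.39381588 1.91848607 0.76729727] -0.6949201130464586 0.05274602095596492
force: [3.5, 1.6, 1.5]
grip_force: 40.9
[ 0.29796039 -0.61522471 -0.0785155 ] [3.45470966 1.62503016 1.46744368] -0.6945468469082825 -0.05761218722909689
```

```bash
cat > r.py <<'E'
from rig import ctrl
s=ctrl.sense();print(s['wrist_torque'].round(3),s['force'].round(1),s['joints'][5].round(3),s['tau'][5].round(3),s['eef_pos'].round(1),s['time_s'])
E
python3 -m creep '[[[0.02,0.02,-0.004,0,0,-0.8],[0.02,0.02,-0.008,0,0,-1.6],[0.02,0.02,-0.013,0,0,-2.4],[0.02,0.02,-0.017,0,0,-3.2],[0.02,0.02,-0.022,0,0,-4],[0.02,0.02,-0.027,0,0,-4.8],[0.02,0.02,-0.031,0,0,-5.6],[0.02,0.02,-0.033,0,0,-6],[0.02,0.02,-0.033,0,0,-6]]]' >/dev/null; for i in 1 2 3 4; do python3 r.py; python3 -m creep '[[[0,0,0,0,0,0]]]' >/dev/null; done
```

```text
[ 0.031 -0.484 -0.007] [2.6 0.1 2.5] -0.168 0.552 [585.7 104.6 152.1] 14.3333
[-0.102 -0.419 -0.077] [ 2.3 -0.3  2.4] -0.17 0.048 [585.7 104.6 152. ] 14.4167
[-0.157 -0.473 -0.043] [ 2.3 -0.4  4.1] -0.17 -0.057 [585.6 104.6 152. ] 14.5
[-0.239 -0.466 -0.101] [ 3.3 -0.9  4. ] -0.17 -0.054 [585.6 104.7 152. ] 14.5833
```

```bash
for k in 1 2; do python3 -m creep '[[[0.01,0,-0.002,0,0,-0.4],[0.02,0,-0.006,0,0,-0.8],[0.02,0,-0.01,0,0,-1.2],[0.02,0,-0.01,0,0,-1.2],[0.02,0,-0.01,0,0,-1.2],[0.02,0,-0.01,0,0,-1.2]]]' >/dev/null; for i in 1 2 3 4; do python3 r.py; python3 -m creep '[[[0,0,0,0,0,0]]]' >/dev/null; done; done
```

```text
[-0.391 -0.087 -0.025] [ 1.3 -1.9  8.1] -0.064 -0.013 [585.9 104.7 151.9] 15.1667
[-0.37  -0.055 -0.049] [ 0.6 -1.6  7.4] -0.064 -0.017 [585.9 104.7 151.9] 15.25
[-0.323 -0.07  -0.01 ] [ 1.5 -1.4  7.3] -0.064 -0.017 [585.9 104.7 151.9] 15.3333
[-0.364 -0.057 -0.025] [ 1.2 -1.7  6.4] -0.064 -0.017 [585.9 104.7 151.9] 15.4167
[-0.354  0.39  -0.004] [-2.4 -2.9  9.1] 0.04 0.006 [586.1 104.7 151.8] 16.0
[-0.36   0.352 -0.004] [-1.2 -1.6 10.1] 0.04 0.001 [586.1 104.7 151.8] 16.0833
[-0.352  0.382 -0.007] [-1.6 -2.3  9.5] 0.04 0.001 [586.1 104.7 151.8] 16.1667
[-0.385  0.366 -0.004] [-2.4 -1.9  9. ] 0.04 0.001 [586.1 104.7 151.8] 16.25
```

```bash
for k in 1 2; do python3 -m creep '[[[0,0,0.01,0,0,-0.4],[-0.01,0,0.01,0,0,-0.8],[-0.01,0,0.01,0,0,-1.15],[-0.01,0,0.01,0,0,-1.15],[-0.01,0,0.01,0,0,-1.15],[-0.01,0,0.01,0,0,-1.15]]]' >/dev/null; for i in 1 2 3 4; do python3 r.py; python3 -m creep '[[[0,0,0,0,0,0]]]' >/dev/null; done; done
```

```text
[-0.301 -0.104  0.071] [ 2.  -3.   5.6] 0.141 0.042 [586.  104.7 151.7] 16.8333
[-0.325 -0.122  0.013] [-0.2 -1.6  6.5] 0.141 0.038 [586.  104.7 151.7] 16.9167
[-0.315 -0.093  0.043] [ 1.8 -1.8  6.5] 0.141 0.038 [586.1 104.7 151.7] 17.0
[-0.309 -0.057  0.003] [ 0.7 -2.4  5.7] 0.141 0.038 [586.  104.7 151.7] 17.0833
[-0.46  -0.565  0.1  ] [ 4.1 -3.3  3. ] 0.241 0.06 [586.  104.7 151.7] 17.6667
[-0.463 -0.638  0.073] [ 3.5 -3.5  2.5] 0.241 0.049 [586.  104.7 151.7] 17.75
[-0.539 -0.66   0.055] [ 4.2 -3.3  2.2] 0.241 0.069 [586.  104.7 151.7] 17.8333
[-0.513 -0.657  0.136] [ 4.1 -3.1  3.6] 0.241 0.072 [586.  104.7 151.7] 17.9167
```

```bash
python3 -m creep '[[[0,0,0,0,0,0],[0,0,0,0,0,0],[0,0,0,0,0,0],[0,0,0,0,0,0],[0,0,0,0,0,0],[0,0,1,0,0,0],[0,0,2,0,0,0],[0,0,2.4,0,0,0],[0,0,2.4,0,0,0]]]' 60 >/dev/null; python3 r.py; python3 -m creep '[[[0,0,0,0,0,0],[0,0,0,0,0,0],[0,0,0,0,0,1],[-0.2,1,0,0,0,2.5],[-0.49,2.25,0,0,0,4],[-0.49,2.25,0,0,0,5.3],[-0.49,2.25,0,0,0,5.3],[-0.49,2.25,0,0,0,5.3],[-0.49,2.25,-1.2,0,0,5.3],[-0.49,2.25,-2.2,0,0,5.3],[-0.49,2.25,-2.5,0,0,5.3],[-0.49,2.25,-2.62,0,0,5.3],[-0.49,2.25,-2.62,0,0,5.3],[-0.49,2.25,-2.62,0,0,5.3]]]' 0 30
```

```text
[-0.025 -0.013 -0.071] [ 0.4  0.6 -0.3] 0.242 -0.001 [586.6 105.  214. ] 18.75
time_s: 19.92
eef_pos: [574.3, 160.9, 147.4]
ee_rot: [0.001, 0.633, 0.774, 0.001]
force: [0.1, 0.2, 0.8]
grip_width: -0.001
grip_force: 0.0
```

```bash
python3 - <<'E'
from rig import ctrl
import cv2
c=ctrl.capture("scene");cv2.imwrite("pics/s3.png",cv2.resize(c["image"][170:350,230:450,::-1],None,fx=3,fy=3))
E
```

```text
(no output)
```

View pics/s3.png

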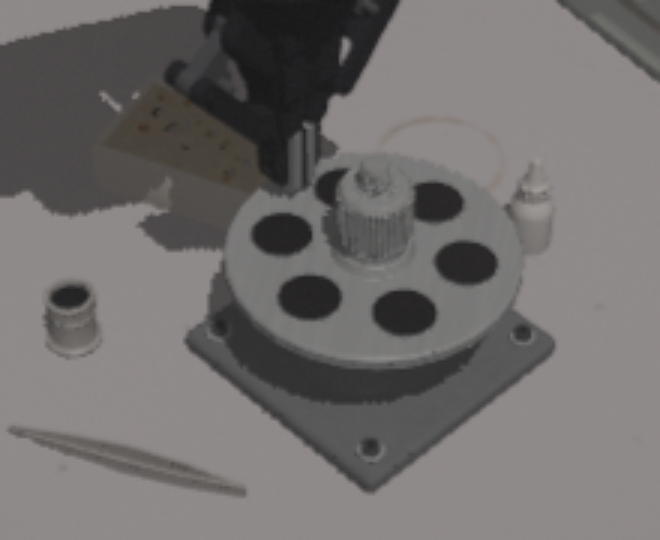

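The picture shows the nut lowered onto the hub, the platter level, and the bystanders in place. The tips are over the left rim at about (295,185). Next comes the check press on the left.

```bash
python3 -m creep '[[[0,0,-0.04,0,0,0],[0,0,-0.08,0,0,0],[0,0,-0.1,0,0,0],[0,0,-0.12,0,0,0],[0,0,-0.14,0,0,0],[0,0,-0.14,0,0,0]]]'|grep -E "pos|force:";for k in 1 2 3 4; do  python3 -m creep '[[[0,0,-0.01,0,0,0],[0,0,-0.02,0,0,0],[0,0,-0.02,0,0,0],[0,0,-0.02,0,0,0]]]' | grep -E "pos|force:"; done
```

```text
eef_pos: [573.6, 161.2, 142.6]
force: [-0.6, 0.6, -0.8]
grip_force: 0.0
eef_pos: [573.7, 161.2, 142.2]
force: [-0.3, -0.5, 0.6]
grip_force: 0.3
eef_pos: [573.7, 161.2, 141.9]
force: [-0.8, 0.8, 2.9]
grip_force: 1.9
eef_pos: [573.8, 161.3, 141.6]
force: [-1.6, 0.8, 6.0]
grip_force: 3.0
eef_pos: [573.8, 161.3, 141.4]
force: [-2.7, 0.9, 7.0]
grip_force: 4.0
```

```bash
python3 -m creep '[[[0,0,0,0,0,0],[0,0,0.6,0,0,0],[0,0,1.8,0,0,0],[0,0,2.6,0,0,0],[0,0,2.6,0,0,0],[0.3,-1.4,2.6,0,0,0],[0.6,-2.8,2.6,0,0,0],[0.96,-4.2,2.6,0,0,0],[0.96,-4.7,2.6,0,0,0],[0.96,-4.7,2.6,0,0,0],[0.96,-4.7,1.4,0,0,0],[0.96,-4.7,0.6,0,0,0],[0.96,-4.7,0.3,0,0,0],[0.96,-4.7,0.22,0,0,0],[0.96,-4.7,0.22,0,0,0],[0.96,-4.7,0.22,0,0,0]]]'|grep -E "pos|force:"; python3 -m creep '[[[0,0,-0.04,0,0,0],[0,0,-0.08,0,0,0],[0,0,-0.1,0,0,0],[0,0,-0.12,0,0,0],[0,0,-0.14,0,0,0],[0,0,-0.14,0,0,0]]]'|grep -E "pos|force:";for k in 1 2 3 4; do  python3 -m creep '[[[0,0,-0.01,0,0,0],[0,0,-0.02,0,0,0],[0,0,-0.02,0,0,0],[0,0,-0.02,0,0,0]]]' | grep -E "pos|force:"; done
```

```text
eef_pos: [598.1, 44.1, 147.3]
force: [0.1, 0.4, -0.6]
grip_force: 0.0
eef_pos: [597.6, 43.6, 142.6]
force: [0.0, -0.2, -0.9]
grip_force: 0.0
eef_pos: [597.7, 43.6, 142.2]
force: [-0.5, -0.3, 0.5]
grip_force: 0.4
eef_pos: [597.7, 43.6, 141.9]
force: [-0.3, -0.2, 3.9]
grip_force: 1.9
eef_pos: [597.8, 43.6, 141.6]
force: [-1.5, -0.5, 5.5]
grip_force: 2.9
eef_pos: [597.9, 43.6, 141.4]
force: [-2.1, -0.5, 8.4]
grip_force: 3.9
```

```bash
python3 -m creep '[[[0,0,0,0,0,0],[0,0,0,0,0,0],[0,0,0.6,0,0,0],[0,0,1.8,0,0,0],[0,0,3,0,0,0],[0,0,4,0,0,0],[0,0,4,0,0,0],[0,0,4,0,0,0],[0,0,4,0,0,0],[0,0,4,0,0,0]]]'; python3 -c "
from rig import ctrl
print(ctrl.finish_job())"
```

```text
time_s: 25.8
eef_pos: [597.2, 43.7, 239.0]
ee_rot: [-0.001, 0.632, 0.775, -0.001]
force: [0.4, 1.4, -0.3]
grip_width: 0.003
grip_force: 0.0
the job is handed in; nothing more can be done
None
```

I handed the job in at 25.8 s: the nut was turned about 2.0 rad clockwise to an estimated 9–16 N on the hub (worked out from the turn angle, not measured), and the rim, which had sunk 5–6 mm on each side, gave under 1 mm at 6–8 N on both sides afterwards; no verdict came back.

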